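# Hold a sample tube down on the touch-start mixer

## Task

Switch the vortex mixer on at its rocker switch, then take the tall tube out of the rack and press it, upright, bottom first into the middle of the mixer's sprung cup until the cup is all the way down on its stop. Finish while still gripping the tube and holding it down there, firmly but with less than 25 N; leave the other tubes in the rack, and the dropper bottle and the loose lens, where they are.

Things in the scene. Friction and masses are not known exactly. Their poses are not given: they have to be found in the camera images.
- mixer: Vortex mixer, white housing 170 (x) x 120 (y) mm, fixed. Origin: under its centre, on the bench; z up, front to its own -x, yaw within 0.4 rad. Front 70 mm: grey deck, 62 mm high, sloping 0.15 rad down to the front, rocker switch on its +y half, knob (30 mm across, 14 mm high) on its -y half. Head block behind: 95 mm high, cup at x = +35 mm, y = 0. The motor is not simulated: nothing shakes.
- cup (a joint): Travel of the mixer's sprung cup straight down, m: 0 is up (at rest), 0.006 is the hard stop, where its touch switch is closed. The spring pushes back with about 3.5 N as the cup begins to sink and 9.5 N at the stop; any push above that is carried by the stop. The job asks for at least 10 N and less than 25 N.
- cup_seat (a point): Centre of the inner floor of the black rubber cup, 110 mm above the bench when the cup is up; moves with the cup. The cup is a dish, 53 mm across outside at the rim, 43 mm inside, 24 mm across at the floor, 14 mm deep inside.
- rocker (a joint): Grey rocker switch in a black frame on the deck, rad: 0 is off (its front, -x, half sticks up), 0.4 is fully on (front half pushed down level with the deck, rear half up). It stays where it is left; it turns at a push of about 2 to 4 N on the front half.
- rocker_pivot (a point): Point above the rocker's hinge, in the valley between its halves, about 68 mm above the bench; axes as the mixer's, hinge along y. Each half is 18 mm long (x), 24 mm wide (y). The front end lies 17 mm towards -x, 4 mm above this point when off, 3 mm below it when on. The head block, 27 mm higher than this point, begins 37 mm behind it (+x).
- rack: White wire tube rack, fixed, 80 (x) x 188 (y) mm, 78 mm high, 2 x 5 square cells of 36 mm pitch (32 mm clear), floor plate 4 mm thick. Origin: under its centre, on the bench; z up; yaw within 0.4 rad. The three tubes stand in every other column, 72 mm apart along y, so there is room for the fingers on both x sides of each.
- tall_tube: The tall tube: white plastic screw-cap tube with a pointed (conical) bottom, 116 mm high, body 29 mm across, the last 16 mm tapering to a 10 mm flat tip; blue cap 34 mm across and 16 mm high on top. Origin: centre of the flat tip; z up to the cap. It stands on the rack's floor plate in one of three cells and weighs about 30 to 65 g.
- tall_tube_cap (a point): Centre of the tall tube's cap, 108 mm above its tip, 8 mm below its top. The wires of the rack end 34 mm below this point.
- short_tube_1: A short flat-bottomed screw-cap tube, 90 mm high, body 28 mm, same blue cap 33 mm across, standing in the rack. Origin: centre of its underside. To be left alone.
- short_tube_2: The other short tube, the same as the first. To be left alone.
- dropper_bottle: Small white dropper bottle, 28 mm across, 62 mm high, standing on the bench. Origin: centre of its underside. To be left alone.
- objective: Loose microscope lens, steel barrel 26 mm across, 46 mm high, standing on the bench. Origin: centre of its underside. To be left alone.
There are look-alikes about, which are no part of the job. What is shaped like the tall_tube but yellow is not meant.

How it is judged:
On the way, in this order (a step that is already met when the one before it is completed fails the run):
1. the mixer is switched on at its rocker (value of joint rocker above 0.28 rad), for 0.1 s.
2. the tall tube is gripped and lifted clear of the rack, upright (z of tall_tube in the frame of rack above 0.08 m and contact force between the fingers and tall_tube above 1 N and angle between tall_tube's own z axis and vertical below 0.3 rad), for 0.1 s.
At the end, for the whole second after the job is handed in: Rocker on (at least 0.28 of 0.4 rad); tall tube still gripped (tool point not above its top), upright within 8 degrees, tip within 9 mm of the cup's centre, at rest, cup at its stop (5.3 mm or more of 6) under 10 to 25 N; short tubes in the rack, bottle and lens within 30 mm of their places (value of joint rocker above 0.28 rad and value of joint cup above 0.0053 m and contact force between tall_tube and mixer between 10 and 25 N and horizontal distance between tall_tube and cup_seat below 0.009 m and angle between tall_tube's own z axis and vertical below 0.14 rad and linear speed of tall_tube below 0.02 m/s and contact force between the fingers and tall_tube above 3 N and z of the grasp point in the frame of tall_tube below 0.12 m and z of each of short_tube_1, short_tube_2 in the frame of rack below 0.03 m and distance of each of dropper_bottle, objective from where it was at the start of the episode below 0.03 m); the arm keeps its last pose, push and grip.
It fails at once if a short tube is pulled out or displaced (distance of any of short_tube_1, short_tube_2 from where it was at the start of the episode above 0.03 m).
It fails at once if the dropper bottle or the lens is knocked away (distance of any of dropper_bottle, objective from where it was at the start of the episode above 0.03 m).
It fails at once if the tube is rammed into the mixer (contact force between tall_tube and mixer above 45 N).
It also fails if it takes over 61 s, if anything falls off the work surface, if the arm or the gripper's body presses on something with over 40 N, if the wrist force passes 120 N, or if a joint passes its speed limit or range.

## Robot

A 6-joint arm with a two-finger parallel gripper is mounted at the origin on the work surface. World frame = base frame: x ahead of the robot, y to its left, z up, the work surface at z = 0. Lengths are in m, angles in rad, forces in N, time in s.
With the tool pointing down it reaches from about 0.35 to 0.975 m from the base axis. Payload 4.9 kg.
Tool frame: the origin (TCP) lies between the finger pads, 19 mm behind the fingertips; this is the grasp point; z points along the fingers, y is the line along which they close (so a half turn about z gives the same grasp; the last joint's range is limited). The gripper opens to 85 mm and grips with 20 to 120 N. Pads are 22 mm wide; open, the fingers measure 114 mm over their backs; the gripper's body (76 mm by 85 mm) begins 54 mm behind the grasp point. The pads swing forward as they close: fully open they stand 13 mm farther back than shut.
Start: joints at [-1.468, 0.053, 1.613, -0, 1.476, -0.119], TCP at [0.137, -0.61, 0.25] pointing down, gripper open.
Joint ranges: [-3.01, 3.01], [-1.01, 2.22], [0.06, 2.58], [-1.02, 4.17], [0.09, 2.62], [-3.14, 3.14]. Speed limits (rad/s): [2.57, 2.57, 3.14, 3.14, 3.14, 3.14].

## Interface

Orientations are given as a unit quaternion [w, x, y, z].
In Python, from plant import state, optics, ticket, nets gives the robot as it stands. The module is installed in compiled form; this text tells all that it offers.
- The arm moves only by the shell command python3 -m inch 'ROWS' [OPENING]. ROWS is JSON, a list of rows, each an object of numbers: "dx", "dy", "dz": the shift along the tool's x, y, z as a fraction of full scale; "rx", "ry", "rz": the turn, a rotation vector about the tool's x, y, z as a fraction of full scale. In form: [{"dx": .., "dy": .., "dz": .., "rx": .., "ry": .., "rz": ..}, ...]. A call has 1 to 5 rows; each row is the pose to reach, as a shift and turn from the pose commanded when the call began, along the tool's axes at that moment; what a row does not reach only later rows make up. Full scale, the value 1, is 0.8 m for a shift and 1.5 rad for a turn. A row lasts 1/10 s, in which the tool goes at most 50 mm and 8.59 degrees, less where a joint would pass 70% of its speed; a pose out of reach is approached as far as the arm can. A call with a number of a shift or a turn outside -1 to 1 is refused whole. A call with a gripper value outside its range is refused whole. OPENING is the opening, from -1 (shut) to 1 (fully open), set as the call begins (- or left out, the last holds). The fingers move at their own pace and stop on an object; the grip force is fixed at half the most. Time passes only in rows, so rows that repeat a pose let the fingers close. It gives the time, the measured TCP pose, the force, the opening and the grip force at its end, in the units of the state.
- state(): the state, without advancing time (a new reading comes with each control period).
- optics.grab_frame(name): name is "side" or "top" or "wrist"; returns the picture (420x560x3 uint8, red, green, blue); there is no depth.
- optics.camera_info(name): a dict with "fx", "fy", "cx", "cy" (pixels), "R" (3x3) and "t" (3): a world point X has camera coordinates R X + t. Camera axes: x right, y down, z forward; pixel columns grow to the right and rows downward; lengths in m; the calibration is good to about 2 mm. A picture is of the moment at which its call begins: read the wrist's pose just before it. camera_info takes no time and is no camera call; for the wrist camera it gives the pose at the moment of the call.
- ticket.job_done(): hands the job in; it is judged then, once.
Trained networks look in the newest picture that a camera, given by its name, has taken for a name from the list of things; names that differ only in an ending like _2 or _b are one class to them, and where a whole thing is asked for, a point or a joint stands for the part that bears it (a point fixed in the world has none). Each returns a list of dicts, best first, with "confidence" (0 to 1); they miss things now and then, are a little off and sometimes report something else, mostly with a low value. They report only what shows in the picture. A call takes as long as a camera call. They do not tell look-alikes from the thing itself.
- nets.boxes_of(camera, name): "bbox" ([centre column, centre row, width, height] in pixels, round what is visible of it).
- nets.outline_of(camera, name): "pixels" (420x560 bool, what is visible of it) and "bbox" ([centre column, centre row, width, height] in pixels, round what is visible of it).
The state is a dict: "time": time; "joint_pos": joint angles; "joint_vel": joint speeds; "joint_efforts": joint torques, N m; "tool_pos": TCP position; "tool_rot": TCP orientation; "contact_force": force on the tool from outside, world axes, zero at the start; "ft_torque": the same for the moment, N m; "gripper_width": opening from 0.0 (shut) to 1.0 (fully open); "grasp_force": force on a finger pad.
Only numpy, scipy, OpenCV 4.12 (cv2) and the standard library are available. Lean on these libraries where they do the work, as an engineer would, in place of code of your own. Each camera call takes 0.05 s, during which the arm holds its last target. There are 200 camera calls.

## Working session

There is one attempt and no reset: what is moved stays moved. The work goes in short steps, Python scripts to look and compute and a shell command to move; the robot and the scene stay as the last step left them, time stands still between calls to the robot, and variables do not carry over. Pictures are saved under pics/ and viewed, at most 10 in all, crops included, and the job is handed in when it is done.

```bash
mkdir -p pics; python3 - <<'E'
from plant import state, optics, nets
import cv2, numpy as np
s=state(); print(s['time'],s['tool_pos'],s['tool_rot'],s['contact_force'],s['gripper_width'])
ims=[]
for c in ['side','top']:
    im=optics.grab_frame(c); cv2.imwrite(f'pics/{c}0.png',im[:,:,::-1])
    i=optics.camera_info(c); print(c,i['fx'],i['cx'],i['cy'],np.round(np.array(i['R']),3).tolist(),np.round(i['t'],3), 'pos',np.round(-np.array(i['R']).T@i['t'],3))
    for n in ['mixer','cup','rocker','rack','tall_tube','tall_tube_cap','short_tube_1','dropper_bottle','objective']:
        print(c,n,[(np.round(b['bbox']).astype(int).tolist(),round(b['confidence'],2)) for b in nets.boxes_of(c,n)])
E
```

```text
0.0 [ 0.13742769 -0.60909474  0.24874461] [-1.04066575e-03  9.93857774e-01  1.10660026e-01  1.93791402e-05] [ 0.36166162  0.30779909 -0.2957928 ] 0.9986130467293229
side 408.5867403703678 274.8912543200691 209.59959662342715 [[0.821, -0.571, 0.005], [-0.36, -0.523, -0.773], [0.444, 0.632, -0.635]] [-0.449  0.272  0.582] pos [ 0.208 -0.482  0.581]
side mixer [([244, 181, 120, 75], 0.79)]
side cup [([236, 152, 26, 14], 0.71)]
side rocker [([196, 172, 15, 12], 0.63)]
side rack [([330, 296, 99, 124], 0.78)]
side tall_tube [([392, 268, 31, 52], 0.94), ([360, 244, 26, 55], 0.92), ([338, 272, 28, 56], 0.78)]
side tall_tube_cap [([361, 245, 25, 56], 0.84), ([337, 275, 26, 52], 0.58), ([392, 269, 29, 57], 0.55), ([241, 180, 118, 74], 0.43), ([341, 322, 19, 46], 0.29)]
side short_tube_1 [([294, 262, 20, 44], 0.76), ([341, 324, 22, 48], 0.55)]
side dropper_bottle [([331, 218, 11, 26], 0.54)]
side objective [([232, 255, 13, 22], 0.83)]
top 379.5181644945256 279.3673625105675 208.32226968325074 [[0.027, -1.0, 0.002], [-0.987, -0.027, -0.155], [0.155, 0.002, -0.988]] [0.017 0.577 0.76 ] pos [0.452 0.03  0.84 ]
top mixer [([199, 201, 81, 129], 0.66)]
top cup [([198, 197, 29, 28], 0.9)]
top rocker [([175, 240, 18, 23], 0.54)]
top rack [([377, 232, 101, 55], 0.95)]
top tall_tube [([364, 181, 23, 26], 0.8), ([382, 221, 24, 16], 0.63)]
top tall_tube_cap [([398, 178, 31, 23], 0.88), ([364, 177, 26, 27], 0.87), ([381, 222, 24, 19], 0.58)]
top short_tube_1 [([411, 245, 26, 22], 0.79)]
top dropper_bottle [([377, 234, 103, 53], 0.61), ([303, 166, 8, 13], 0.48)]
top objective [([288, 266, 12, 14], 0.51)]
```

View pics/top0.png

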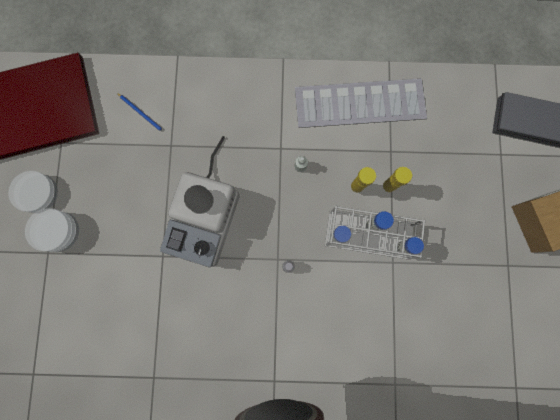

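View pics/side0.png

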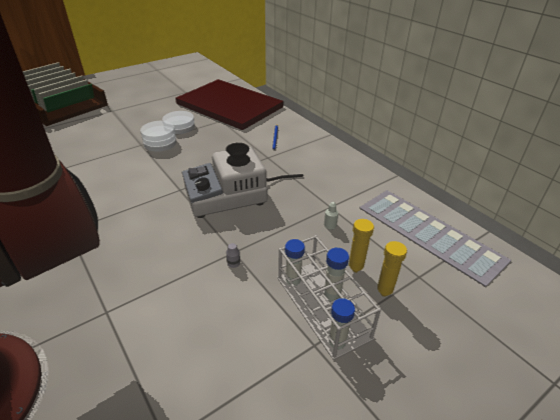

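The top view shows the mixer at (200,220) with the cup at (198,198), the rocker at (176,239) and the knob at (202,248). Blue caps are at (342,234), (384,220) and (415,245), and the yellow look-alikes stand behind the rack. Next I triangulate them.

```bash
cat > h.py <<'E'
from plant import state, optics, nets
import cv2, numpy as np
from scipy.spatial.transform import Rotation as Ro
def info(c):
    i=optics.camera_info(c); return i,np.array(i['R']),np.array(i['t'])
def ray(i,uv):
    R=np.array(i['R']);t=np.array(i['t'])
    d=R.T@np.array([(uv[0]-i['cx'])/i['fx'],(uv[1]-i['cy'])/i['fy'],1]); return -R.T@t,d/np.linalg.norm(d)
def onz(i,uv,z):
    o,d=ray(i,uv); return o+d*(z-o[2])/d[2]
def tri(rs):
    A=sum(np.eye(3)-np.outer(d,d) for o,d in rs); b=sum((np.eye(3)-np.outer(d,d))@o for o,d in rs)
    p=np.linalg.solve(A,b); return p,[round(float(np.linalg.norm(np.cross(p-o,d))),4) for o,d in rs]
def proj(i,X):
    c=np.array(i['R'])@np.asarray(X)+np.array(i['t']); return np.array([i['fx']*c[0]/c[2]+i['cx'],i['fy']*c[1]/c[2]+i['cy']])
def blue(im):
    h=cv2.cvtColor(im,cv2.COLOR_RGB2HSV); m=cv2.inRange(h,(108,120,60),(130,255,255))
    n,l,s,c=cv2.connectedComponentsWithStats(m); return [(c[k],s[k]) for k in range(1,n) if s[k][4]>60]
def rot(): 
    q=state()['tool_rot']; return Ro.from_quat([q[1],q[2],q[3],q[0]]).as_matrix()
E
python3 - <<'E'
from h import *
np.set_printoptions(precision=4,suppress=True)
T=cv2.imread('pics/top0.png')[:,:,::-1].copy(); S=cv2.imread('pics/side0.png')[:,:,::-1].copy()
it=optics.camera_info('top'); is_=optics.camera_info('side'); iw=optics.camera_info('wrist')
print('wrist cam pos',-np.array(iw['R']).T@iw['t'],'dir',np.array(iw['R'])[2],'fx',iw['fx']); print(rot())
bt=blue(T); bs=blue(S)
for c,s in bt:
  for c2,s2 in bs:
    p,e=tri([ray(it,c),ray(is_,c2)])
    if max(e)<.02: print('cap',c,c2,p,e,s[4],s2[4])
for n,bt,bs in [('cup',(198,197),(236,152)),('rock',(175.5,239.5),(196,172)),('obj',(288,266),(232,255)),('drop',(303,166),(331,218))]:
    print(n,tri([ray(it,bt),ray(is_,bs)]))
print('cup@.122',onz(it,(198,197),.122),'rocker@.068',onz(it,(175.5,239.5),.068),'knob',onz(it,(202,248),.075))
for k in [(176,176),(236,188),(218,266),(163,253)]: print(k,onz(it,k,.06))
for k in [(331,209),(424,216),(421,258),(328,249)]: print('rack',k,onz(it,k,.078))
E
```

```text
wrist cam pos [ 0.2163 -0.5931  0.3753] dir [-0.3052 -0.0689 -0.9498] fx 327.05114722306473
[[ 0.9755  0.22    0.    ]
 [ 0.22   -0.9755 -0.    ]
 [ 0.      0.     -1.    ]]
cap [140.4267 112.4133] [294.4349 248.2466] [ 1.2144  0.7587 -0.9995] [0.0028, 0.0028] 150 292
cap [383.7195 219.939 ] [337.1867 257.888 ] [ 0.5484 -0.1697  0.1128] [0.0003, 0.0003] 246 375
cap [383.7195 219.939 ] [342.742  309.9703] [ 0.5585 -0.1969  0.0032] [0.0055, 0.0055] 246 438
cap [342.2109 232.5442] [294.4349 248.2466] [ 0.5235 -0.0935  0.0862] [0.0013, 0.0013] 147 292
cap [414.2356 245.1067] [337.1867 257.888 ] [ 0.5007 -0.2084  0.173 ] [0.0037, 0.0037] 225 375
cap [414.2356 245.1067] [342.742  309.9703] [ 0.5034 -0.2365  0.0869] [0.0002, 0.0002] 225 438
cup (array([0.5808, 0.1922, 0.1143]), [0.0032, 0.0032])
rock (array([0.5019, 0.2435, 0.0632]), [0.0016, 0.0016])
obj (array([0.4557, 0.0109, 0.0208]), [0.0007, 0.0007])
drop (array([ 0.6763, -0.0177,  0.0263]), [0.0008, 0.0008])
cup@.122 [0.5822 0.1892 0.122 ] rocker@.068 [0.5031 0.2415 0.068 ] knob [0.487  0.1853 0.075 ]
(176, 176) [0.6372 0.2519 0.06  ]
(236, 188) [0.6148 0.1244 0.06  ]
(218, 266) [0.4522 0.1537 0.06  ]
(163, 253) [0.4754 0.2673 0.06  ]
rack (331, 209) [ 0.5728 -0.0727  0.078 ]
rack (424, 216) [ 0.5636 -0.2613  0.078 ]
rack (421, 258) [ 0.4789 -0.2526  0.078 ]
rack (328, 249) [ 0.4917 -0.0672  0.078 ]
```

Heights confirm it: the middle cap at (0.548,-0.170), z 0.113, is the tall tube, and the short ones come out at 0.086. I'll move over the rack and then the mixer for close wrist views.

```bash
python3 -m inch '[{"dx":0.25,"dy":-0.18,"dz":-0.03},{"dx":0.25,"dy":-0.18,"dz":-0.03},{"dx":0.25,"dy":-0.18,"dz":-0.03},{"dx":0.25,"dy":-0.18,"dz":-0.03},{"dx":0.25,"dy":-0.18,"dz":-0.03}]' -1
python3 -m inch '[{"dx":0.25,"dy":-0.18,"dz":-0.03},{"dx":0.25,"dy":-0.18,"dz":-0.03},{"dx":0.25,"dy":-0.18,"dz":-0.03},{"dx":0.25,"dy":-0.18,"dz":-0.03},{"dx":0.25,"dy":-0.18,"dz":-0.03}]'
python3 -m inch '[{"rz":0.28},{"rz":0.28},{"rz":0.28},{"rz":0.28},{"rz":0.28}]'
python3 - <<'E'
from h import *
s=state(); print(s['time'],s['tool_pos'],s['joint_pos']); print(rot())
im=optics.grab_frame('wrist'); i=optics.camera_info('wrist'); cv2.imwrite('pics/w1.png',im[:,:,::-1])
for c,st in blue(im): print(c,st[2:],onz(i,c,.112),onz(i,c,.086))
E
```

```text
1.0 [ 0.13750545 -0.60967927  0.25001538] [-1.46797529e+00  5.26967918e-02  1.61288359e+00  6.83526594e-06
  1.47598078e+00 -1.19035957e-01]
[[ 9.75490659e-01  2.20040846e-01  1.00010457e-05]
 [ 2.20040846e-01 -9.75490659e-01 -3.06280476e-05]
 [ 3.01650513e-06  3.20780129e-05 -9.99999999e-01]]validation failed for argument at $[0]...
validation failed for argument at $[0]...
validation failed for argument at $[0]...
```

```bash
python3 -m inch '[{"dx":0.25,"dy":-0.18,"dz":-0.03,"rx":0,"ry":0,"rz":0},{"dx":0.25,"dy":-0.18,"dz":-0.03,"rx":0,"ry":0,"rz":0},{"dx":0.25,"dy":-0.18,"dz":-0.03,"rx":0,"ry":0,"rz":0},{"dx":0.25,"dy":-0.18,"dz":-0.03,"rx":0,"ry":0,"rz":0},{"dx":0.25,"dy":-0.18,"dz":-0.03,"rx":0,"ry":0,"rz":0}]' -1
```

```text
time: 1.55
tool_pos: [0.3019, -0.4235, 0.2744]
tool_rot: [0.0, 0.994, 0.111, 0.0]
contact_force: [1.3, -1.6, -0.5]
gripper_width: 0.142
grasp_force: 0.0
```

```bash
python3 -m inch '[{"dx":0.25,"dy":-0.18,"dz":-0.03,"rx":0,"ry":0,"rz":0},{"dx":0.25,"dy":-0.18,"dz":-0.03,"rx":0,"ry":0,"rz":0},{"dx":0.25,"dy":-0.18,"dz":-0.03,"rx":0,"ry":0,"rz":0},{"dx":0.25,"dy":-0.18,"dz":-0.03,"rx":0,"ry":0,"rz":0},{"dx":0.25,"dy":-0.18,"dz":-0.03,"rx":0,"ry":0,"rz":0}]' -1
python3 -m inch '[{"dx":0,"dy":0,"dz":0,"rx":0,"ry":0,"rz":0.28},{"dx":0,"dy":0,"dz":0,"rx":0,"ry":0,"rz":0.28},{"dx":0,"dy":0,"dz":0,"rx":0,"ry":0,"rz":0.28},{"dx":0,"dy":0,"dz":0,"rx":0,"ry":0,"rz":0.28}]'
python3 - <<'E'
from h import *
s=state(); print(s['time'],s['tool_pos'],s['joint_pos']); print(rot())
im=optics.grab_frame('wrist'); i=optics.camera_info('wrist'); cv2.imwrite('pics/w1.png',im[:,:,::-1])
for c,st in blue(im): print(c,st[2:],onz(i,c,.112),onz(i,c,.086))
E
```

```text
time: 2.05
tool_pos: [0.4655, -0.2388, 0.2986]
tool_rot: [0.0, 0.994, 0.111, 0.0]
contact_force: [0.3, -0.0, 0.3]
gripper_width: -0.001
grasp_force: 0.0
time: 2.45
tool_pos: [0.4644, -0.2405, 0.2981]
tool_rot: [0.0, 0.995, -0.099, 0.0]
contact_force: [-0.0, -0.6, -0.5]
gripper_width: -0.0
grasp_force: 0.0
2.45 [ 0.46444494 -0.24050879  0.29808386] [-6.20166866e-01 -2.18054074e-01  1.78838985e+00  1.17741769e-06
  1.57113187e+00  1.14808331e+00]
[[ 9.80569238e-01 -1.96173289e-01  1.02407957e-04]
 [-1.96173283e-01 -9.80569242e-01 -7.16889160e-05]
 [ 1.14481543e-04  5.02062407e-05 -9.99999992e-01]]
[183.27597403 116.53327922] [  40   40 1232] [ 0.55027182 -0.16967884  0.112     ] [ 0.55082566 -0.16235067  0.086     ]
[267.21404304 147.98867497] [ 33  35 883] [ 0.50750566 -0.2391234   0.112     ] [ 0.50448812 -0.23759451  0.086     ]
[125.20685841 157.5       ] [ 36  34 904] [ 0.52499791 -0.10493264  0.112     ] [ 0.52344115 -0.09219756  0.086     ]
```

View pics/w1.png

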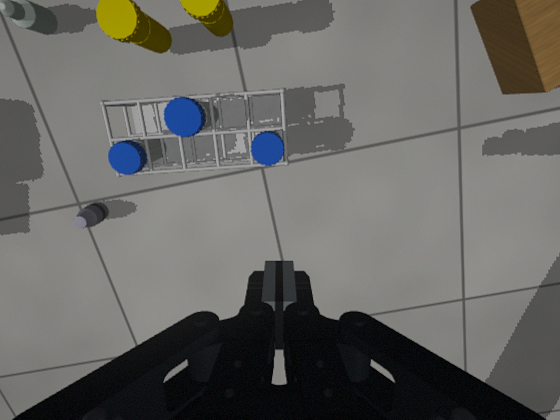

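Wrist view: the tall cap sits at (183,117), the short caps at (267,148) and (125,158). The tall cap at (0.550,-0.170) agrees with the triangulation. Now the mixer.

```bash
python3 -m inch '[{"dx":-0.06,"dy":-0.27,"dz":0.012,"rx":0,"ry":0,"rz":0},{"dx":-0.06,"dy":-0.27,"dz":0.012,"rx":0,"ry":0,"rz":0},{"dx":-0.06,"dy":-0.27,"dz":0.012,"rx":0,"ry":0,"rz":0},{"dx":-0.06,"dy":-0.27,"dz":0.012,"rx":0,"ry":0,"rz":0},{"dx":-0.06,"dy":-0.27,"dz":0.012,"rx":0,"ry":0,"rz":0}]'
python3 -m inch '[{"dx":-0.06,"dy":-0.27,"dz":0.012,"rx":0,"ry":0,"rz":0},{"dx":-0.06,"dy":-0.27,"dz":0.012,"rx":0,"ry":0,"rz":0},{"dx":-0.06,"dy":-0.27,"dz":0.012,"rx":0,"ry":0,"rz":0},{"dx":-0.06,"dy":-0.27,"dz":0.012,"rx":0,"ry":0,"rz":0},{"dx":-0.06,"dy":-0.27,"dz":0.012,"rx":0,"ry":0,"rz":0}]'
python3 - <<'E'
from h import *
s=state(); print(s['time'],s['tool_pos'],s['joint_pos'])
im=optics.grab_frame('wrist'); i=optics.camera_info('wrist'); cv2.imwrite('pics/w2.png',im[:,:,::-1])
for n,z in [('cup',.122),('rocker',.068),('mixer',.06)]:
  for b in nets.outline_of('wrist',n):
    ys,xs=np.nonzero(b['pixels']); c=(xs.mean(),ys.mean()); 
    print(n,b['confidence'],c,b['bbox'],onz(i,c,z),onz(i,b['bbox'][:2],z))
cv2.imwrite('pics/w2c.png',cv2.resize(im[20:260,130:450,::-1],None,fx=2.5,fy=2.5,interpolation=cv2.INTER_CUBIC))
import json; json.dump({k:np.array(v).tolist() for k,v in i.items()},open('w2.json','w'))
E
```

```text
time: 3.0
tool_pos: [0.4592, -0.0165, 0.2884]
tool_rot: [-0.0, 0.995, -0.096, 0.0]
contact_force: [-0.0, -1.4, -0.0]
gripper_width: 0.002
grasp_force: 0.0
time: 3.5
tool_pos: [0.4545, 0.2049, 0.2787]
tool_rot: [-0.0, 0.995, -0.096, -0.0]
contact_force: [0.3, -1.0, 0.2]
gripper_width: -0.001
grasp_force: 0.0
3.5 [0.45449963 0.20492636 0.2786956 ] [ 2.73673418e-01 -2.72311303e-01  1.86527041e+00  1.00616256e-03
  1.54853741e+00  2.03650924e+00]
cup 0.85 (np.float64(265.3132743362832), np.float64(38.42629582806574)) [268.6, 39.3, 68.4, 77.4] [0.58305371 0.19116314 0.122     ] [0.5819785  0.18879368 0.122     ]
rocker 0.89 (np.float64(234.19354838709677), np.float64(144.12278876170654)) [234.8, 145.8, 26.0, 42.0] [0.50464541 0.24182681 0.068     ] [0.50289772 0.24161171 0.068     ]
mixer 0.9 (np.float64(265.9461262185736), np.float64(84.28919259293811)) [271.9, 91.6, 136.5, 179.0] [0.55432336 0.19909992 0.06      ] [0.54661724 0.19469124 0.06      ]
```

View pics/w2c.png

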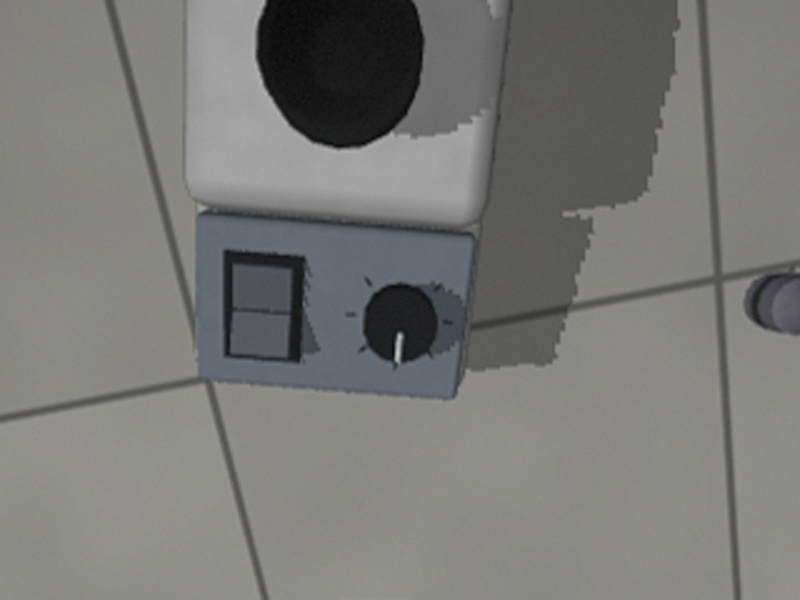

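The crop shows the rocker hinge line at crop (230,309)–(296,314), the deck front edge at (200,378)–(453,398) and the cup at (340,65). It is off, with the front half raised.

```bash
python3 - <<'E'
from h import *
import json
np.set_printoptions(precision=4,suppress=True)
i=json.load(open('w2.json')); f=lambda u,v,z: onz(i,(130+u/2.5,20+v/2.5),z)
for a,b,z in [((200,378),(453,398),.057),((200,212),(472,234),.067),((230,309),(296,314),.068)]:
    p,q=f(*a,z),f(*b,z); d=p-q; print(p,q,np.linalg.norm(d),'yaw',np.arctan2(-d[0],d[1]))
pv=(f(230,309,.068)+f(296,314,.068))/2
fr=(f(226,357,.066)+f(293,361,.066))/2
print('pivot',pv,'front end of rocker',fr,'cup col',f(340,65,.124), f(342,147,.124))
it=optics.camera_info('top'); T=optics.grab_frame('top')
for b in nets.outline_of('top','cup'):
    ys,xs=np.nonzero(b['pixels']); c=(xs.mean(),ys.mean()); print(b['confidence'],c,b['bbox'],onz(it,c,.123))
    print(proj(it,[.58,.19,.124]))
s=state();print(s['tool_pos'],s['time'],s['contact_force']);R=rot();print(R)
for yaw in (-.2,):
    x=np.array([np.cos(yaw),np.sin(yaw)]); tgt=pv[:2]-x*.021
    print('tgt',tgt,'cup from pivot',pv[:2]+.087*x+.03*np.array([x[1],-x[0]]), 'tool delta/0.8',R.T@np.r_[tgt-s['tool_pos'][:2],0]/.8)
E
```

```text
[0.4807 0.2757 0.057 ] [0.4515 0.1705 0.057 ] 0.10914859125940113 yaw -0.27077135298273775
[0.546  0.2564 0.067 ] [0.5176 0.1532 0.067 ] 0.10707622516437444 yaw -0.2681522102000893
[0.5075 0.2538 0.068 ] [0.5005 0.228  0.068 ] 0.026724218953632077 yaw -0.26557601283780885
pivot [0.504  0.2409 0.068 ] front end of rocker [0.4852 0.2471 0.066 ] cup col [0.5775 0.1917 0.124 ] [0.5544 0.1958 0.124 ]
0.7 (np.float64(196.60366972477064), np.float64(197.102752293578)) [197.6, 195.8, 27.1, 27.7] [0.5817 0.1916 0.123 ]
[197.2823 197.9219]
0.36 (np.float64(175.51569506726457), np.float64(239.85201793721973)) [177.7, 240.2, 19.3, 22.2] [0.4987 0.2264 0.123 ]
[197.2823 197.9219]
[0.4555 0.2007 0.2789] 3.8 [-0.0246 -0.082   0.5222]
[[ 0.9803 -0.1975  0.0002]
 [-0.1975 -0.9803 -0.0003]
 [ 0.0002  0.0003 -1.    ]]
tgt [0.4834 0.2451] cup from pivot [0.5833 0.1942] tool delta/0.8 [ 0.0233 -0.0613 -0.    ]
```

Mixer yaw is -0.268, the pivot is at (0.504,0.241) and the cup at (0.580,0.190), and the estimates agree. I'll place the closed fingers over the rocker's front half.

```bash
python3 -m inch '[{"dx":0.022,"dy":-0.063,"dz":0,"rx":0,"ry":0,"rz":0.046},{"dx":0.022,"dy":-0.063,"dz":0,"rx":0,"ry":0,"rz":0.046},{"dx":0.022,"dy":-0.063,"dz":0.06,"rx":0,"ry":0,"rz":0.046},{"dx":0.022,"dy":-0.063,"dz":0.12,"rx":0,"ry":0,"rz":0.046},{"dx":0.022,"dy":-0.063,"dz":0.15,"rx":0,"ry":0,"rz":0.046}]'
python3 -m inch '[{"dx":0,"dy":0,"dz":0.03,"rx":0,"ry":0,"rz":0},{"dx":0,"dy":0,"dz":0.06,"rx":0,"ry":0,"rz":0},{"dx":0,"dy":0,"dz":0.06,"rx":0,"ry":0,"rz":0}]'
python3 - <<'E'
from h import *
s=state(); print(s['tool_pos']); R=rot(); print(R[:,0])
print('tool delta mm',R.T@(np.array([.483,.2466,.095])-s['tool_pos'])*1000)
E
```

```text
time: 4.3
tool_pos: [0.4806, 0.2455, 0.1544]
tool_rot: [0.001, 0.991, -0.134, -0.003]
contact_force: [-0.7, -1.2, -1.0]
gripper_width: -0.005
grasp_force: 0.0
time: 4.6
tool_pos: [0.4802, 0.2454, 0.1072]
tool_rot: [0.002, 0.991, -0.134, -0.003]
contact_force: [-0.8, -0.8, -0.3]
gripper_width: -0.002
grasp_force: 0.0
[0.48023329 0.24536528 0.10715028]
[ 0.96410991 -0.26543605 -0.00598121]
tool delta mm [ 2.41234363 -1.97793223 12.12752246]
```

```bash
python3 -m inch '[{"dx":0.003,"dy":-0.0025,"dz":0.016,"rx":0,"ry":0,"rz":0},{"dx":0.003,"dy":-0.0025,"dz":0.02,"rx":0,"ry":0,"rz":0},{"dx":0.003,"dy":-0.0025,"dz":0.023,"rx":0,"ry":0,"rz":0},{"dx":0.003,"dy":-0.0025,"dz":0.026,"rx":0,"ry":0,"rz":0}]'
python3 -m inch '[{"dx":0,"dy":0,"dz":0.001,"rx":0,"ry":0,"rz":0},{"dx":0,"dy":0,"dz":0.002,"rx":0,"ry":0,"rz":0}]'
```

```text
time: 5.0
tool_pos: [0.486, 0.2491, 0.0909]
tool_rot: [-0.0, 0.991, -0.133, 0.001]
contact_force: [0.2, -0.6, 2.7]
gripper_width: 0.0
grasp_force: 1.6
time: 5.2
tool_pos: [0.4853, 0.2493, 0.0891]
tool_rot: [-0.0, 0.991, -0.133, -0.0]
contact_force: [-2.8, 1.1, 2.8]
gripper_width: 0.001
grasp_force: 1.5
```

```bash
python3 -m inch '[{"dx":0,"dy":0,"dz":0.002,"rx":0,"ry":0,"rz":0},{"dx":0,"dy":0,"dz":0.003,"rx":0,"ry":0,"rz":0},{"dx":0,"dy":0,"dz":0.003,"rx":0,"ry":0,"rz":0}]'
python3 -m inch '[{"dx":0,"dy":0,"dz":0.002,"rx":0,"ry":0,"rz":0},{"dx":0,"dy":0,"dz":0.003,"rx":0,"ry":0,"rz":0},{"dx":0,"dy":0,"dz":0.003,"rx":0,"ry":0,"rz":0}]'
```

```text
time: 5.5
tool_pos: [0.4853, 0.2492, 0.086]
tool_rot: [-0.0, 0.991, -0.133, 0.0]
contact_force: [-0.3, 0.9, 1.7]
gripper_width: -0.001
grasp_force: 0.9
time: 5.8
tool_pos: [0.485, 0.2492, 0.0839]
tool_rot: [-0.0, 0.991, -0.133, -0.001]
contact_force: [-4.6, 1.6, 6.0]
gripper_width: -0.001
grasp_force: 3.3
```

```bash
python3 -m inch '[{"dx":0,"dy":0,"dz":0.002,"rx":0,"ry":0,"rz":0},{"dx":0,"dy":0,"dz":0.003,"rx":0,"ry":0,"rz":0},{"dx":0,"dy":0,"dz":0.003,"rx":0,"ry":0,"rz":0}]'
python3 -m inch '[{"dx":0,"dy":0,"dz":-0.02,"rx":0,"ry":0,"rz":0},{"dx":0,"dy":0,"dz":-0.08,"rx":0,"ry":0,"rz":0},{"dx":0,"dy":0,"dz":-0.14,"rx":0,"ry":0,"rz":0},{"dx":-0.03,"dy":0,"dz":-0.2,"rx":0,"ry":0,"rz":0},{"dx":-0.06,"dy":0,"dz":-0.2,"rx":0,"ry":0,"rz":0}]' 0.4
python3 - <<'E'
from h import *
s=state();print(s['time'],s['tool_pos']);print(rot())
im=optics.grab_frame('wrist'); i=optics.camera_info('wrist')
cv2.imwrite('pics/w3.png',im[:,:,::-1])
cv2.imwrite('pics/w3c.png',cv2.resize(im[0:240,130:450,::-1],None,fx=2.5,fy=2.5,interpolation=cv2.INTER_CUBIC))
for b in nets.outline_of('wrist','cup'): print(b['confidence'],b['bbox'],onz(i,b['bbox'][:2],.123))
E
```

```text
time: 6.1
tool_pos: [0.4852, 0.2494, 0.0836]
tool_rot: [0.0, 0.991, -0.133, -0.001]
contact_force: [-10.5, -0.4, 17.7]
gripper_width: 0.0
grasp_force: 9.5
time: 6.6
tool_pos: [0.4426, 0.2625, 0.2497]
tool_rot: [-0.003, 0.991, -0.134, 0.007]
contact_force: [-0.6, 0.4, 1.1]
gripper_width: 0.697
grasp_force: 0.0
6.6 [0.4426052  0.26252361 0.2496768 ]
[[ 0.96401073 -0.26549834  0.0139265 ]
 [-0.26558322 -0.9640769   0.00461336]
 [ 0.01220137 -0.00814597 -0.99989238]]
0.7 [329.8, 20.1, 80.3, 34.8] [0.56018909 0.19408325 0.123     ]
```

View pics/w3c.png

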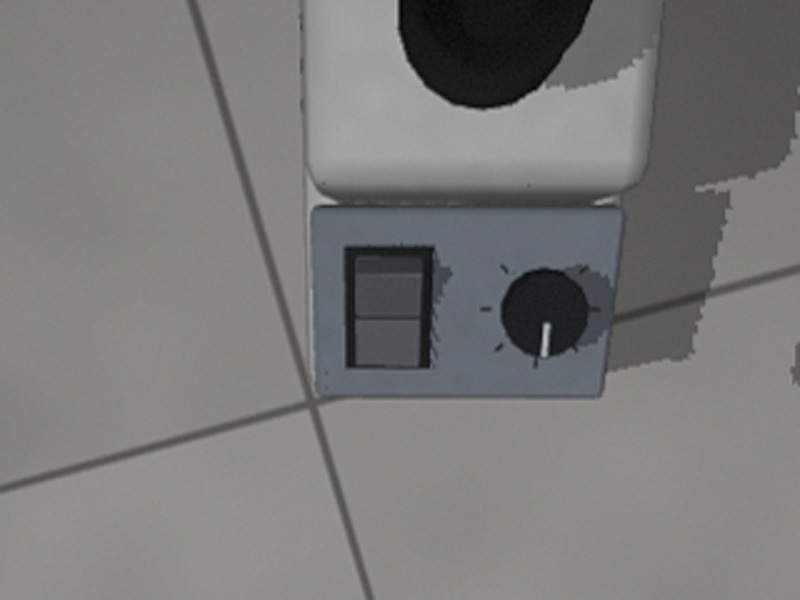

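The rear half now stands proud with its end face visible at crop (388,262), and the front half is flush, so the switch is on. Next, the tube: turn about 90° while travelling.

```bash
python3 -m inch '[{"dx":0.144,"dy":0.24,"dz":-0.03,"rx":0,"ry":0,"rz":-0.49},{"dx":0.144,"dy":0.24,"dz":-0.03,"rx":0,"ry":0,"rz":-0.49},{"dx":0.144,"dy":0.24,"dz":-0.03,"rx":0,"ry":0,"rz":-0.49},{"dx":0.144,"dy":0.24,"dz":-0.03,"rx":0,"ry":0,"rz":-0.49},{"dx":0.144,"dy":0.24,"dz":-0.03,"rx":0,"ry":0,"rz":-0.49}]' 0.4
cat > d.py <<'E'
from h import *
import sys
t=[float(a) for a in sys.argv[1:5]]
s=state();R=rot();y=np.arctan2(R[1,0],R[0,0])
print(round(s['time'],2),np.round(s['tool_pos'],4),'q6',round(s['joint_pos'][5],2),'yaw',round(y,3),'tilt',np.round(R[:,2],4))
print('frac',np.round(R.T@(np.array(t[:3])-s['tool_pos'])/.8,4),'rz',round(-(t[3]-y)/1.5,3), 'F',np.round(s['contact_force'],1),'w',round(s['gripper_width'],3),'g',round(s['grasp_force'],1))
E
python3 d.py .55 -.17 .26 1.47
```

```text
time: 7.2
tool_pos: [0.4986, 0.0487, 0.2636]
tool_rot: [0.0, 0.98, 0.198, -0.0]
contact_force: [0.6, 0.8, -0.7]
gripper_width: 0.701
grasp_force: 0.0
7.2 [0.4986 0.0487 0.2636] q6 1.12 yaw 0.399 tilt [-6.e-04 -1.e-03 -1.e+00]
frac [-0.0471  0.2769  0.0048] rz -0.714 F [ 0.6  0.8 -0.7] w 0.701 g 0.0
```

```bash
python3 -m inch '[{"dx":-0.047,"dy":0.277,"dz":0,"rx":0,"ry":0,"rz":-0.49},{"dx":-0.047,"dy":0.277,"dz":0,"rx":0,"ry":0,"rz":-0.49},{"dx":-0.047,"dy":0.277,"dz":0,"rx":0,"ry":0,"rz":-0.49},{"dx":-0.047,"dy":0.277,"dz":0,"rx":0,"ry":0,"rz":-0.49},{"dx":-0.047,"dy":0.277,"dz":0,"rx":0,"ry":0,"rz":-0.49}]'
python3 -m inch '[{"dx":0,"dy":0,"dz":0,"rx":0,"ry":0,"rz":-0.17},{"dx":0,"dy":0,"dz":0,"rx":0,"ry":0,"rz":-0.17},{"dx":0,"dy":0,"dz":0,"rx":0,"ry":0,"rz":-0.17}]'
python3 d.py .55 -.17 .26 1.47
python3 - <<'E'
from h import *
im=optics.grab_frame('wrist'); i=optics.camera_info('wrist'); cv2.imwrite('pics/w4.png',im[:,:,::-1])
for c,st in blue(im): print(c,st,onz(i,c,.112),onz(i,c,.118))
print('proj .55,-.17,.12',proj(i,[.55,-.17,.12]))
E
```

```text
time: 7.7
tool_pos: [0.5486, -0.1713, 0.2631]
tool_rot: [-0.0, 0.851, 0.525, -0.001]
contact_force: [-0.1, 0.1, -0.5]
gripper_width: 0.701
grasp_force: 0.0
time: 8.0
tool_pos: [0.5484, -0.1691, 0.263]
tool_rot: [-0.001, 0.779, 0.627, -0.001]
contact_force: [-0.2, 0.3, -0.0]
gripper_width: 0.701
grasp_force: 0.0
8.0 [ 0.5484 -0.1691  0.263 ] q6 -0.21 yaw 1.354 tilt [-0.002 -0.    -1.   ]
frac [-0.0006  0.0022  0.0038] rz -0.077 F [-0.2  0.3 -0. ] w 0.701 g 0.0
[232.65728477 118.66142384] [ 213   99   40   40 1208] [ 0.52701107 -0.09397806  0.112     ] [ 0.52786238 -0.09391473  0.118     ]
[280.50154321 201.91666667] [ 261  181   40   42 1296] [ 0.54986672 -0.17137478  0.112     ] [ 0.55022213 -0.16963217  0.118     ]
[251.16381156 264.7248394 ] [235 247  33  36 934] [ 0.50970431 -0.22556609  0.112     ] [ 0.51093112 -0.22264769  0.118     ]
proj .55,-.17,.12 [280.35094523 203.03593305]
```

View pics/w4.png

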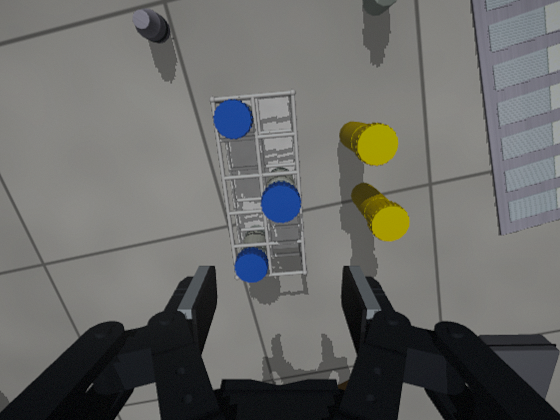

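The wrist view shows the tall cap at (280,202) centred between the fingers, with the yellow tubes clear to the right. I descend and close.

```bash
python3 -m inch '[{"dx":-0.001,"dy":0.002,"dz":0.05,"rx":0,"ry":0,"rz":-0.03},{"dx":-0.001,"dy":0.002,"dz":0.1,"rx":0,"ry":0,"rz":-0.03},{"dx":-0.001,"dy":0.002,"dz":0.14,"rx":0,"ry":0,"rz":-0.03},{"dx":-0.001,"dy":0.002,"dz":0.17,"rx":0,"ry":0,"rz":-0.03},{"dx":-0.001,"dy":0.002,"dz":0.191,"rx":0,"ry":0,"rz":-0.03}]'
python3 d.py .55 -.1705 .11 1.40
```

```text
time: 8.55
tool_pos: [0.5488, -0.1684, 0.1089]
tool_rot: [-0.001, 0.765, 0.644, -0.001]
contact_force: [-0.2, -0.2, -0.4]
gripper_width: 0.701
grasp_force: 0.0
8.55 [ 0.5488 -0.1684  0.1089] q6 -0.26 yaw 1.4 tilt [-0.0032  0.001  -1.    ]
frac [-0.0023  0.0019 -0.0013] rz -0.0 F [-0.2 -0.2 -0.4] w 0.701 g 0.0
```

```bash
python3 -m inch '[{"dx":-0.0023,"dy":0.0019,"dz":0,"rx":0,"ry":0,"rz":0},{"dx":-0.0023,"dy":0.0019,"dz":0,"rx":0,"ry":0,"rz":0}]'
python3 -m inch '[{"dx":0,"dy":0,"dz":0,"rx":0,"ry":0,"rz":0},{"dx":0,"dy":0,"dz":0,"rx":0,"ry":0,"rz":0},{"dx":0,"dy":0,"dz":0,"rx":0,"ry":0,"rz":0},{"dx":0,"dy":0,"dz":0,"rx":0,"ry":0,"rz":0},{"dx":0,"dy":0,"dz":0,"rx":0,"ry":0,"rz":0}]' -1
python3 d.py .55 -.1705 .24 1.40
```

```text
time: 8.75
tool_pos: [0.5519, -0.1715, 0.1125]
tool_rot: [0.001, 0.765, 0.644, 0.0]
contact_force: [-0.1, -0.1, 0.0]
gripper_width: 0.702
grasp_force: 0.0
time: 9.25
tool_pos: [0.5521, -0.1717, 0.1141]
tool_rot: [0.001, 0.765, 0.645, 0.0]
contact_force: [-2.3, -0.1, 5.8]
gripper_width: 0.377
grasp_force: 59.0
9.25 [ 0.5521 -0.1717  0.1141] q6 -0.26 yaw 1.401 tilt [ 0.0021 -0.0014 -1.    ]
frac [ 0.0008 -0.0025 -0.1573] rz 0.001 F [-2.3 -0.1  5.8] w 0.377 g 59.0
```

```bash
python3 -m inch '[{"dx":0,"dy":0,"dz":-0.03,"rx":0,"ry":0,"rz":0},{"dx":0,"dy":0,"dz":-0.07,"rx":0,"ry":0,"rz":0},{"dx":0,"dy":0,"dz":-0.12,"rx":0,"ry":0,"rz":0},{"dx":0,"dy":0,"dz":-0.17,"rx":0,"ry":0,"rz":0},{"dx":0,"dy":0,"dz":-0.2,"rx":0,"ry":0,"rz":0}]'
python3 -m inch '[{"dx":0,"dy":0,"dz":0,"rx":0,"ry":0,"rz":0},{"dx":0,"dy":0,"dz":0,"rx":0,"ry":0,"rz":0}]'
python3 d.py .58 .19 .28 1.40
python3 - <<'E'
from h import *
im=optics.grab_frame('side'); i=optics.camera_info('side'); s=state()
u,v=proj(i,s['tool_pos']).astype(int); print(u,v,proj(i,s['tool_pos']-[0,0,.108]))
cv2.imwrite('pics/s5.png',cv2.resize(im[max(0,v-60):v+140,max(0,u-130):u+130,::-1],None,fx=3,fy=3))
E
```

```text
time: 9.75
tool_pos: [0.5524, -0.1715, 0.2766]
tool_rot: [0.003, 0.765, 0.645, 0.001]
contact_force: [0.2, -1.2, -1.6]
gripper_width: 0.376
grasp_force: 60.7
time: 9.95
tool_pos: [0.5513, -0.1711, 0.272]
tool_rot: [0.0, 0.765, 0.645, 0.0]
contact_force: [0.2, -0.1, -0.7]
gripper_width: 0.375
grasp_force: 60.7
9.95 [ 0.5513 -0.1711  0.272 ] q6 -0.26 yaw 1.401 tilt [ 1.e-03 -4.e-04 -1.e+00]
frac [ 0.4509 -0.041  -0.0101] rz 0.001 F [ 0.2 -0.1 -0.7] w 0.375 g 60.7
351 175 [342.38826107 234.70757189]
```

View pics/s5.png

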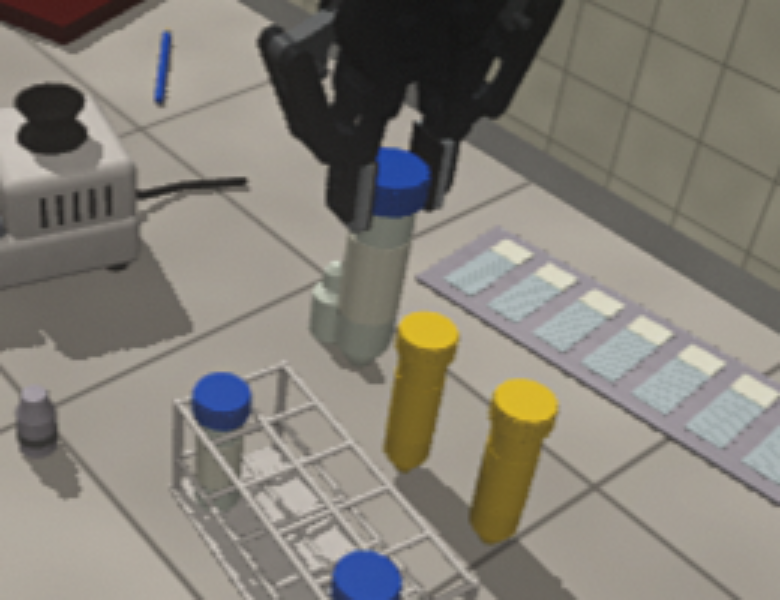

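The tube hangs upright in the grip with its tip at about (340,233), and both short tubes are still in the rack. I carry it to the mixer.

```bash
python3 -m inch '[{"dx":0.05,"dy":-0.005,"dz":0,"rx":0,"ry":0,"rz":0},{"dx":0.1,"dy":-0.01,"dz":0,"rx":0,"ry":0,"rz":0},{"dx":0.15,"dy":-0.014,"dz":0,"rx":0,"ry":0,"rz":0},{"dx":0.2,"dy":-0.018,"dz":0,"rx":0,"ry":0,"rz":0},{"dx":0.25,"dy":-0.023,"dz":0,"rx":0,"ry":0,"rz":0}]'
python3 -m inch '[{"dx":0.05,"dy":-0.004,"dz":0,"rx":0,"ry":0,"rz":0},{"dx":0.1,"dy":-0.009,"dz":0,"rx":0,"ry":0,"rz":0},{"dx":0.15,"dy":-0.014,"dz":0,"rx":0,"ry":0,"rz":0},{"dx":0.19,"dy":-0.017,"dz":0,"rx":0,"ry":0,"rz":0},{"dx":0.2,"dy":-0.018,"dz":0,"rx":0,"ry":0,"rz":0}]'
python3 -m inch '[{"dx":0,"dy":0,"dz":0,"rx":0,"ry":0,"rz":0},{"dx":0,"dy":0,"dz":0,"rx":0,"ry":0,"rz":0}]'
python3 d.py .58 .19 .24 1.40
python3 - <<'E'
from h import *
im=optics.grab_frame('side'); i=optics.camera_info('side'); s=state()
u,v=proj(i,s['tool_pos']).astype(int); p=proj(i,s['tool_pos']-[0,0,.110]);c=proj(i,[.58,.19,.124]); print(u,v,p,c)
u0,v0=u-80,v-50; print('crop tip/cup',(p-[u0,v0])*5,(c-[u0,v0])*5)
cv2.imwrite('pics/s6.png',cv2.resize(im[v0:v0+120,u0:u0+160,::-1],None,fx=5,fy=5,interpolation=cv2.INTER_CUBIC))
E
```

```text
time: 10.5
tool_pos: [0.5658, 0.0307, 0.2688]
tool_rot: [-0.002, 0.765, 0.644, -0.002]
contact_force: [1.6, 0.1, -0.3]
gripper_width: 0.37
grasp_force: 60.7
time: 11.0
tool_pos: [0.5785, 0.192, 0.2686]
tool_rot: [-0.002, 0.763, 0.646, -0.002]
contact_force: [-0.1, -0.6, -0.3]
gripper_width: 0.376
grasp_force: 60.7
time: 11.2
tool_pos: [0.5793, 0.1883, 0.2703]
tool_rot: [-0.0, 0.765, 0.644, -0.001]
contact_force: [-0.1, -0.6, -0.6]
gripper_width: 0.377
grasp_force: 60.7
11.2 [0.5793 0.1883 0.2703] q6 0.36 yaw 1.4 tilt [-0.0024 -0.0011 -1.    ]
frac [0.0022 0.0006 0.0378] rz 0.0 F [-0.1 -0.6 -0.6] w 0.377 g 60.7
233 82 [236.79474507 133.7048452 ] [237.43740916 148.47161083]
crop tip/cup [418.97372536 508.52422599] [422.1870458  582.35805417]
```

View pics/s6.png

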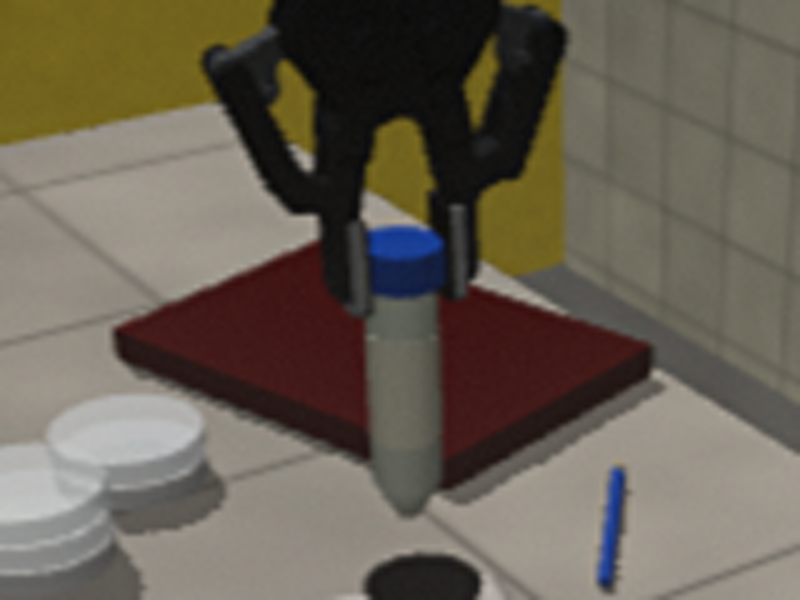

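The tip at crop (409,513) sits about 2 px left of the cup centre line at (423,580), so I nudge about 3 mm along tool y and lower.

```bash
python3 -m inch '[{"dx":0,"dy":0.004,"dz":0.015,"rx":0,"ry":0,"rz":0},{"dx":0,"dy":0.004,"dz":0.035,"rx":0,"ry":0,"rz":0},{"dx":0,"dy":0.004,"dz":0.05,"rx":0,"ry":0,"rz":0},{"dx":0,"dy":0.004,"dz":0.055,"rx":0,"ry":0,"rz":0},{"dx":0,"dy":0.004,"dz":0.055,"rx":0,"ry":0,"rz":0}]'
python3 -m inch '[{"dx":0,"dy":0,"dz":0.002,"rx":0,"ry":0,"rz":0},{"dx":0,"dy":0,"dz":0.004,"rx":0,"ry":0,"rz":0},{"dx":0,"dy":0,"dz":0.004,"rx":0,"ry":0,"rz":0}]'
python3 -m inch '[{"dx":0,"dy":0,"dz":0.002,"rx":0,"ry":0,"rz":0},{"dx":0,"dy":0,"dz":0.004,"rx":0,"ry":0,"rz":0},{"dx":0,"dy":0,"dz":0.004,"rx":0,"ry":0,"rz":0}]'
```

```text
time: 11.75
tool_pos: [0.5822, 0.1884, 0.226]
tool_rot: [-0.001, 0.765, 0.644, -0.001]
contact_force: [0.2, -0.8, -0.6]
gripper_width: 0.377
grasp_force: 60.7
time: 12.05
tool_pos: [0.5831, 0.1888, 0.2251]
tool_rot: [0.0, 0.765, 0.645, 0.0]
contact_force: [-0.3, 0.5, -0.2]
gripper_width: 0.372
grasp_force: 60.7
time: 12.35
tool_pos: [0.5828, 0.1887, 0.2212]
tool_rot: [-0.0, 0.765, 0.645, -0.0]
contact_force: [0.2, 0.2, -1.2]
gripper_width: 0.376
grasp_force: 60.7
```

```bash
python3 -m inch '[{"dx":0,"dy":0,"dz":0.002,"rx":0,"ry":0,"rz":0},{"dx":0,"dy":0,"dz":0.003,"rx":0,"ry":0,"rz":0},{"dx":0,"dy":0,"dz":0.003,"rx":0,"ry":0,"rz":0}]'
python3 -m inch '[{"dx":0,"dy":0,"dz":0.002,"rx":0,"ry":0,"rz":0},{"dx":0,"dy":0,"dz":0.002,"rx":0,"ry":0,"rz":0}]'
python3 -m inch '[{"dx":0,"dy":0,"dz":0.002,"rx":0,"ry":0,"rz":0},{"dx":0,"dy":0,"dz":0.002,"rx":0,"ry":0,"rz":0}]'
```

```text
time: 12.65
tool_pos: [0.5832, 0.1888, 0.2199]
tool_rot: [0.0, 0.765, 0.645, 0.0]
contact_force: [-0.7, 0.2, 2.7]
gripper_width: 0.37
grasp_force: 61.0
time: 12.85
tool_pos: [0.5833, 0.1888, 0.2181]
tool_rot: [0.0, 0.765, 0.645, 0.0]
contact_force: [-1.1, 0.3, 4.8]
gripper_width: 0.372
grasp_force: 61.0
time: 13.05
tool_pos: [0.5833, 0.1888, 0.2167]
tool_rot: [0.0, 0.765, 0.645, 0.001]
contact_force: [-1.3, 1.1, 6.3]
gripper_width: 0.379
grasp_force: 61.2
```

```bash
python3 -m inch '[{"dx":0,"dy":0,"dz":0.001,"rx":0,"ry":0,"rz":0},{"dx":0,"dy":0,"dz":0.002,"rx":0,"ry":0,"rz":0},{"dx":0,"dy":0,"dz":0.002,"rx":0,"ry":0,"rz":0}]'
python3 -m inch '[{"dx":0,"dy":0,"dz":0.001,"rx":0,"ry":0,"rz":0},{"dx":0,"dy":0,"dz":0.002,"rx":0,"ry":0,"rz":0},{"dx":0,"dy":0,"dz":0.002,"rx":0,"ry":0,"rz":0}]'
```

```text
time: 13.35
tool_pos: [0.5834, 0.1889, 0.2156]
tool_rot: [0.0, 0.765, 0.645, 0.001]
contact_force: [-2.3, 0.2, 7.6]
gripper_width: 0.378
grasp_force: 61.4
time: 13.65
tool_pos: [0.5834, 0.189, 0.2144]
tool_rot: [0.0, 0.765, 0.645, 0.001]
contact_force: [-2.3, 0.8, 7.8]
gripper_width: 0.374
grasp_force: 61.5
```

```bash
python3 -m inch '[{"dx":0,"dy":0,"dz":0.001,"rx":0,"ry":0,"rz":0},{"dx":0,"dy":0,"dz":0.002,"rx":0,"ry":0,"rz":0},{"dx":0,"dy":0,"dz":0.002,"rx":0,"ry":0,"rz":0}]'
python3 -m inch '[{"dx":0,"dy":0,"dz":0.001,"rx":0,"ry":0,"rz":0},{"dx":0,"dy":0,"dz":0.001,"rx":0,"ry":0,"rz":0}]'
```

```text
time: 13.95
tool_pos: [0.5837, 0.1892, 0.2141]
tool_rot: [0.0, 0.765, 0.645, 0.001]
contact_force: [-3.1, -0.8, 11.8]
gripper_width: 0.374
grasp_force: 61.9
time: 14.15
tool_pos: [0.5838, 0.1893, 0.2141]
tool_rot: [0.0, 0.764, 0.645, 0.002]
contact_force: [-3.9, 1.8, 14.0]
gripper_width: 0.376
grasp_force: 62.1
```

The descent has stopped and the force keeps rising, so the cup is on its stop. One more small step, then I check.

```bash
python3 -m inch '[{"dx":0,"dy":0,"dz":0.001,"rx":0,"ry":0,"rz":0},{"dx":0,"dy":0,"dz":0.001,"rx":0,"ry":0,"rz":0},{"dx":0,"dy":0,"dz":0.001,"rx":0,"ry":0,"rz":0}]'
python3 -m inch '[{"dx":0,"dy":0,"dz":0,"rx":0,"ry":0,"rz":0},{"dx":0,"dy":0,"dz":0,"rx":0,"ry":0,"rz":0},{"dx":0,"dy":0,"dz":0,"rx":0,"ry":0,"rz":0},{"dx":0,"dy":0,"dz":0,"rx":0,"ry":0,"rz":0},{"dx":0,"dy":0,"dz":0,"rx":0,"ry":0,"rz":0}]'
python3 - <<'E'
from h import *
im=optics.grab_frame('side'); i=optics.camera_info('side'); s=state()
print(proj(i,s['tool_pos']),s['contact_force'])
cv2.imwrite('pics/s7.png',cv2.resize(im[80:200,160:320,::-1],None,fx=5,fy=5,interpolation=cv2.INTER_CUBIC))
E
```

```text
time: 14.45
tool_pos: [0.584, 0.1894, 0.214]
tool_rot: [0.0, 0.765, 0.645, 0.002]
contact_force: [-5.1, 0.3, 16.5]
gripper_width: 0.382
grasp_force: 62.3
time: 14.95
tool_pos: [0.584, 0.1894, 0.214]
tool_rot: [0.0, 0.764, 0.645, 0.002]
contact_force: [-5.1, 0.3, 16.4]
gripper_width: 0.376
grasp_force: 62.3
[236.90253708 109.35119611] [-5.10775652 -0.28794415 16.05470654]
```

View pics/s7.png

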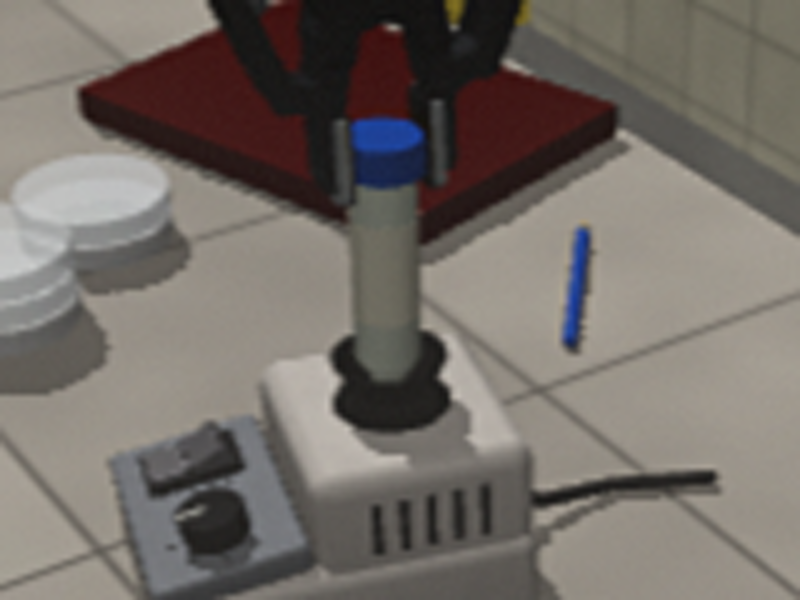

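The tube stands upright and centred in the cup (tube foot at crop (388,375), cup centre column about 390). The rocker is on with its rear half up, and the push is a steady ~17 N. Handing in.

```bash
python3 -c "
from plant import ticket; print(ticket.job_done())"
```

```text
the job is handed in; nothing more can be done
None
```

I switched the mixer on and pressed the tall tube upright into the middle of the cup, down to the stop. I handed in with the tube still gripped and held at a steady 17 N or so; the hand-in gave no verdict.

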